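# Put stray electronic parts back in the sorting tray

## Robot

A 6-joint arm with a two-finger parallel gripper is mounted at the origin on the work surface. World frame = base frame: x ahead of the robot, y to its left, z up, the work surface at z = 0. Lengths are in m, angles in rad, forces in N, time in s.
With the tool pointing down it reaches from about 0.35 to 0.925 m from the base axis. Payload 6.4 kg.
Tool frame: the origin (TCP) lies midway between the tips of the shut fingers; the grasp point (between the pads) lies 19 mm behind it (manip.tcp_to_grasp is the z of the grasp point in the tool frame, in m); z points along the fingers, y is the line along which they close (so a half turn about z gives the same grasp; the last joint's range is limited). The gripper opens to 85 mm and grips with 20 to 120 N. Pads are 22 mm wide; open, the fingers measure 114 mm over their backs; the gripper's body (76 mm by 85 mm) begins 54 mm behind the grasp point. The pads swing forward as they close: fully open they stand 13 mm farther back than shut.
Start: joints at [0.985, 0.245, 1.558, -0, 1.339, -0.174], TCP at [0.26, 0.596, 0.194] pointing down, gripper open.
Joint ranges: [-3.13, 3.13], [-1.02, 2.26], [0.13, 2.54], [-0.95, 4.09], [0.21, 2.88], [-2.74, 2.74]. Speed limits (rad/s): [2.57, 2.57, 3.14, 3.14, 3.14, 3.14].

## Interface

Orientations are given as a unit quaternion [w, x, y, z].
In Python, from bench import manip gives the robot as it stands. The module is installed in compiled form; this text tells all that it offers.
- The arm moves only by the tool servo_tool, never from a script. Its arguments are lists of equal length, an entry for each row: "turn": the turn, a rotation vector about the tool's x, y, z in normalised numbers (1 is 60 degrees), a list of three; "linear": the shift along the tool's x, y, z in normalised numbers (1 is 75 cm), a list of three; "grip": the opening, from 0 (shut) to 1 (fully open). In form: {"turn": [[rx, ry, rz], ...], "linear": [[x, y, z], ...], "grip": [grip, ...]}. A call has 1 to 20 rows; each row is the pose to reach, as a shift and turn from the pose commanded when the call began, along the tool's axes at that moment; what a row does not reach only later rows make up. A row lasts 1/8 s, in which the tool goes at most 62.5 mm and 10.7 degrees, less where a joint would pass 70% of its speed; a pose out of reach is approached as far as the arm can. A shift or turn number past 1, either way, is cut back to 1. A call with a gripper value outside its range is refused whole. The fingers move at their own pace and stop on an object; "grip_force" is the grip in N (left out, the last holds). Time passes only in rows, so rows that repeat a pose let the fingers close. It gives the time, the measured TCP pose, the force, the opening and the grip force at its end, in the units of the state.
- manip.get_state(): the state, without advancing time (a new reading comes with each control period).
- manip.read_camera(name): name is "scene" or "top"; returns (picture, depth): 420x560x3 uint8, red, green, blue; 420x560 float32, m along the optical axis (not along the pixel's ray), 0 where there is no reading.
- manip.camera_params(name): a dict with "K" (3x3 intrinsics, pixels), "rvec" (rotation vector, rad) and "tvec" (3), from world to camera coordinates, as OpenCV has them. Camera axes: x right, y down, z forward; pixel columns grow to the right and rows downward; lengths in m; the calibration is good to about 2 mm. A picture is of the moment at which its call begins. camera_params takes no time and is no camera call.
- manip.job_done(): hands the job in; it is judged then, once.
Trained networks look in the newest picture that a camera, given by its name, has taken for a name from the list of things; names that differ only in an ending like _2 or _b are one class to them, and where a whole thing is asked for, a point or a joint stands for the part that bears it (a point fixed in the world has none). Each returns a list of dicts, best first, with "confidence" (0 to 1); they miss things now and then, are a little off and sometimes report something else, mostly with a low value. They report only what shows in the picture. A call takes as long as a camera call.
- manip.regions_of(query, camera): "region" (420x560 bool, what is visible of it) and "extent" ([left, top, right, bottom] in pixels, round what is visible of it).
The state is a dict: "clock": time; "q": joint angles; "qvel": joint speeds; "joint_efforts": joint torques, N m; "ee_pos": TCP position; "tool_rot": TCP orientation; "force": force on the tool from outside, world axes, zero at the start; "moment": the same for the moment, N m; "finger_gap": finger opening in m; "grip_force": force on a finger pad.
Only numpy, scipy, OpenCV 4.12 (cv2) and the standard library are available. Lean on these libraries where they do the work, as an engineer would, in place of code of your own. Each camera call takes 0.05 s, during which the arm holds its last target. There are 200 camera calls.

## Task

Tidy the bench: put the stepper motor, the blue capacitor, the black heat sink and the red knob away in the sorting tray, each in the bin that already holds one of its own kind, standing flat on the bin's floor the same way up as it stands now. Set them down without dropping them. The black capacitor and the bare-metal heat sink have no bin here: leave them standing where they are.

Things in the scene. Friction and masses are not known exactly. Their poses are not given: they have to be found in the camera images.
- motor: small square stepper motor standing shaft up: body 35 x 35 x 36 mm, silver ends and dark middle, thin steel shaft reaching 56 mm above its underside. A white socket sticks out 5 mm at the foot of its -x side, so grip it across its y sides. Loose, about 170 g. Origin: centre of the square body's underside, z up along the shaft.
- capacitor: electrolytic capacitor with a blue sleeve, an upright cylinder of 35 mm diameter and 50 mm height with two small tin pins (5 mm) on its top. Light stripe down one side. Loose, about 50 g. Origin: centre of the underside, z up.
- heatsink: extruded heat sink with black fins, standing on end: 45 mm along its x, 35 mm along its y (over the flat fin tips), 38 mm high. Loose, about 45 g. Origin: centre of the underside, z up; can be gripped across x or y.
- knob: red fluted instrument knob with a round metal cap on top, 38 mm diameter, 28 mm high, resting on its underside. Loose, about 30 g. Origin: centre of the underside, z up.
- capacitor_black: electrolytic capacitor with a black sleeve, an upright cylinder of 35 mm diameter and 50 mm height with two small tin pins (5 mm) on its top. Gold stripe down one side. It has no bin: stays where it is. Origin: centre of the underside, z up.
- heatsink_bare: extruded heat sink with bare silver metal fins, standing on end: 45 mm along its x, 35 mm along its y (over the flat fin tips), 38 mm high. It has no bin: stays where it is. Origin: centre of the underside, z up; can be gripped across x or y.
- bin_motor: light-grey open bin with one stepper motor in it (stays there), fixed in a low blue tray of four touching bins. Outside 104 (x) x 130 (y) x 24 mm, walls and floor 3 mm. Origin: centre of underside, 4 mm above the bench (floor 7, rim 28 mm above bench), z up. The part in it fills y = +23 to +61 mm on the centre line; the rest is free, middle of the free floor at x 0, y -20 mm.
- bin_capacitor: light-grey open bin with one blue capacitor in it (stays there), fixed in a low blue tray of four touching bins. Outside 104 (x) x 130 (y) x 24 mm, walls and floor 3 mm. Origin: centre of underside, 4 mm above the bench (floor 7, rim 28 mm above bench), z up. The part in it fills y = +23 to +61 mm on the centre line; the rest is free, middle of the free floor at x 0, y -20 mm.
- bin_heatsink: light-grey open bin with one black heat sink in it (stays there), fixed in a low blue tray of four touching bins. Outside 104 (x) x 130 (y) x 24 mm, walls and floor 3 mm. Origin: centre of underside, 4 mm above the bench (floor 7, rim 28 mm above bench), z up. The part in it fills y = +23 to +61 mm on the centre line; the rest is free, middle of the free floor at x 0, y -20 mm.
- bin_knob: light-grey open bin with one red knob in it (stays there), fixed in a low blue tray of four touching bins. Outside 104 (x) x 130 (y) x 24 mm, walls and floor 3 mm. Origin: centre of underside, 4 mm above the bench (floor 7, rim 28 mm above bench), z up. The part in it fills y = +23 to +61 mm on the centre line; the rest is free, middle of the free floor at x 0, y -20 mm.

How it is judged:
At the end, for the whole second after the job is handed in: Motor, blue capacitor, black heat sink and red knob each stand released and still on the floor of their own kind's bin (within 4 mm of the floor, 7 degrees of upright, in its free part); the black capacitor and bare heat sink stand upright within 12 mm of where they were (x of motor in the frame of bin_motor between -0.036 and 0.036 m and y of motor in the frame of bin_motor between -0.05 and 0.014 m and z of motor in the frame of bin_motor between 0 and 0.007 m and angle between each of motor, capacitor, heatsink, knob, capacitor_black, heatsink_bare's own z axis and vertical below 0.12 rad and linear speed of each of motor, capacitor, heatsink, knob below 0.02 m/s and x of capacitor in the frame of bin_capacitor between -0.036 and 0.036 m and y of capacitor in the frame of bin_capacitor between -0.05 and 0.014 m and z of capacitor in the frame of bin_capacitor between 0 and 0.007 m and x of heatsink in the frame of bin_heatsink between -0.036 and 0.036 m and y of heatsink in the frame of bin_heatsink between -0.05 and 0.014 m and z of heatsink in the frame of bin_heatsink between 0 and 0.007 m and x of knob in the frame of bin_knob between -0.036 and 0.036 m and y of knob in the frame of bin_knob between -0.05 and 0.014 m and z of knob in the frame of bin_knob between 0 and 0.007 m and distance of each of capacitor_black, heatsink_bare from where it was at the start of the episode below 0.012 m); the robot touches nothing.
It fails at once if the black capacitor or the bare-metal heat sink is shifted by more than 12 mm or knocked over (distance of any of capacitor_black, heatsink_bare from where it was at the start of the episode above 0.012 m or angle between any of capacitor_black, heatsink_bare's own z axis and vertical above 0.3 rad).
It fails at once if a part is dropped or thrown (out of the fingers and faster than 0.7 m/s, a fall of some 25 mm) ((linear speed of motor above 0.7 m/s and contact force between the fingers and motor below 0.1 N) or (linear speed of capacitor above 0.7 m/s and contact force between the fingers and capacitor below 0.1 N) or (linear speed of heatsink above 0.7 m/s and contact force between the fingers and heatsink below 0.1 N) or (linear speed of knob above 0.7 m/s and contact force between the fingers and knob below 0.1 N)).
It also fails if it takes over 99 s, if anything falls off the work surface, if the arm or the gripper's body presses on something with over 40 N, if the wrist force passes 120 N, or if a joint passes its speed limit or range.

## Working session

There is one attempt and no reset: what is moved stays moved. The work goes in short steps, Python scripts to look and compute and a tool call to move; the robot and the scene stay as the last step left them, time stands still between calls to the robot, and variables do not carry over. Pictures are saved under pics/ and viewed, at most 14 in all, crops included, and the job is handed in when it is done.

Besides the shell and the picture viewer there is one more tool, called after "Call:" in YAML: its name, and indented under it one key for each argument. servo_tool: Moves the arm, as the interface text tells. Its arguments: {"type":"object","properties":{"turn":{"type":"array","items":{"type":"array","items":{"type":"number"}}},"linear":{"type":"array","items":{"type":"array","items":{"type":"number"}}},"grip":{"type":"array","items":{"type":"number"}},"grip_force":{"type":"number"}},"required":["turn","linear","grip"]}

```bash
mkdir -p pics
cat > h.py <<'E'
import numpy as np, cv2
from bench import manip
def cam(n):
    p=manip.camera_params(n); R=cv2.Rodrigues(np.array(p["rvec"],float))[0]
    return np.array(p["K"],float),R,np.array(p["tvec"],float).ravel()
def cloud(n,depth):
    K,R,t=cam(n); h,w=depth.shape
    v,u=np.mgrid[:h,:w]
    pc=np.stack([(u-K[0,2])/K[0,0]*depth,(v-K[1,2])/K[1,1]*depth,depth],-1)
    return (pc-t)@R   # R^T (p-t)
E
python3 - <<'E'
from h import *
for n in("scene","top"):
    im,d=manip.read_camera(n); cv2.imwrite(f"pics/{n}0.png",im[:,:,::-1]); np.save(f"{n}.npy",d)
    P=cloud(n,d)
    K,R,t=cam(n); print(n,"cam at",-R.T@t)
    for q in["motor","capacitor","heatsink","knob","capacitor_black","heatsink_bare","bin_motor","bin_capacitor","bin_heatsink","bin_knob"]:
        for r in manip.regions_of(q,n)[:3]:
            m=r["region"]&(d>0); X=P[m]
            print(q,round(r["confidence"],2),r["extent"],m.sum(),np.median(X,0).round(3) if m.sum() else "", X[:,2].max().round(3) if m.sum() else "")
s=manip.get_state(); print(s["ee_pos"],s["tool_rot"],s["finger_gap"],s["clock"],manip.tcp_to_grasp)
E
```

```text
scene cam at [ 1.06129031 -0.12664268  0.81575766]
motor 0.89 [249.0, 172.7, 267.4, 193.0] 422 [ 0.456 -0.074  0.033] 0.056
capacitor 0.72 [111.2, 245.5, 136.4, 268.7] 438 [ 0.6   -0.354  0.048] 0.058
heatsink 0.69 [126.2, 198.4, 150.1, 218.4] 443 [ 0.473 -0.33   0.029] 0.042
knob 0.82 [179.6, 236.9, 202.3, 257.2] 330 [ 0.589 -0.225  0.027] 0.032
capacitor_black 0.87 [247.0, 232.5, 263.6, 262.1] 424 [ 0.62  -0.102  0.048] 0.057
heatsink_bare 0.89 [177.1, 177.0, 207.6, 205.3] 523 [ 0.446 -0.212  0.031] 0.041
heatsink_bare 0.21 [341.0, 162.1, 414.2, 207.0] 2262 [0.504 0.183 0.008] 0.04
bin_motor 0.57 [353.5, 200.5, 433.4, 254.8] 2888 [0.615 0.185 0.009] 0.063
bin_capacitor 0.9 [417.0, 187.7, 495.5, 243.6] 2770 [0.614 0.322 0.008] 0.065
bin_heatsink 0.92 [397.5, 152.1, 470.9, 197.6] 2274 [0.504 0.32  0.009] 0.049
bin_knob 0.76 [343.2, 163.7, 415.8, 205.1] 2293 [0.506 0.184 0.008] 0.04
top cam at [ 0.40679529 -0.04212542  1.21837879]
motor 0.5 [299.1, 233.2, 317.6, 253.9] 280 [ 0.446 -0.071  0.036] 0.061
capacitor 0.6 [425.1, 172.8, 445.9, 190.0] 290 [ 0.587 -0.351  0.049] 0.055
heatsink 0.94 [412.7, 226.5, 436.3, 246.0] 346 [ 0.465 -0.327  0.035] 0.044
heatsink 0.22 [162.2, 186.6, 224.2, 236.4] 2760 [0.509 0.183 0.008] 0.041
knob 0.52 [364.7, 177.8, 385.0, 194.8] 257 [ 0.578 -0.221  0.027] 0.035
capacitor_black 0.79 [312.2, 162.6, 329.1, 179.2] 235 [ 0.605 -0.099  0.05 ] 0.056
heatsink_bare 0.67 [357.1, 237.7, 383.6, 257.9] 362 [ 0.438 -0.209  0.034] 0.045
bin_motor 0.66 [167.4, 140.4, 225.6, 191.9] 2670 [0.614 0.184 0.009] 0.068
bin_capacitor 0.88 [105.3, 139.7, 168.9, 192.3] 2766 [0.611 0.317 0.009] 0.062
bin_heatsink 0.96 [105.0, 187.5, 166.2, 232.2] 2776 [0.507 0.316 0.009] 0.051
bin_knob 0.67 [165.1, 188.7, 224.9, 235.6] 2740 [0.509 0.184 0.008] 0.041
[0.26017773 0.59565104 0.19367878] [ 7.84981585e-07  2.04446182e-01  9.78877805e-01 -3.31984885e-05] 0.08546122422703806 1.1 -0.0187
```

Run:
```python
import cv2
a=cv2.imread("pics/scene0.png")[140:290,90:510]; cv2.imwrite("pics/s1.png",cv2.resize(a,(798,285),interpolation=cv2.INTER_CUBIC))
b=cv2.imread("pics/top0.png")
L=cv2.resize(b[130:270,90:240],None,fx=2.6,fy=2.6,interpolation=cv2.INTER_CUBIC)
M=cv2.resize(b[150:270,285:455],(0,0),fx=4.6,fy=4.6,interpolation=cv2.INTER_CUBIC)
cv2.imwrite("pics/t1.png",M); cv2.imwrite("pics/t2.png",cv2.resize(b[130:270,90:240],None,fx=4,fy=4,interpolation=cv2.INTER_CUBIC))
```

```text
(no output)
```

View pics/s1.png

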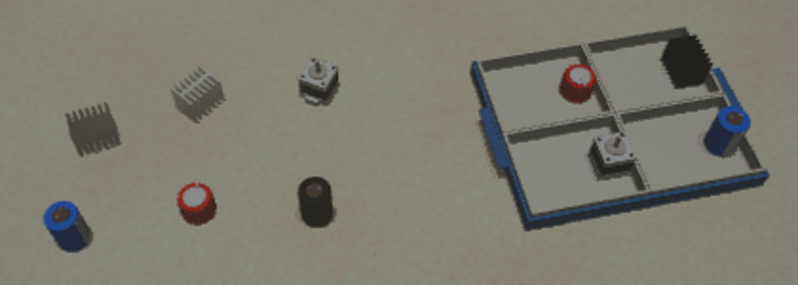

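View pics/t1.png

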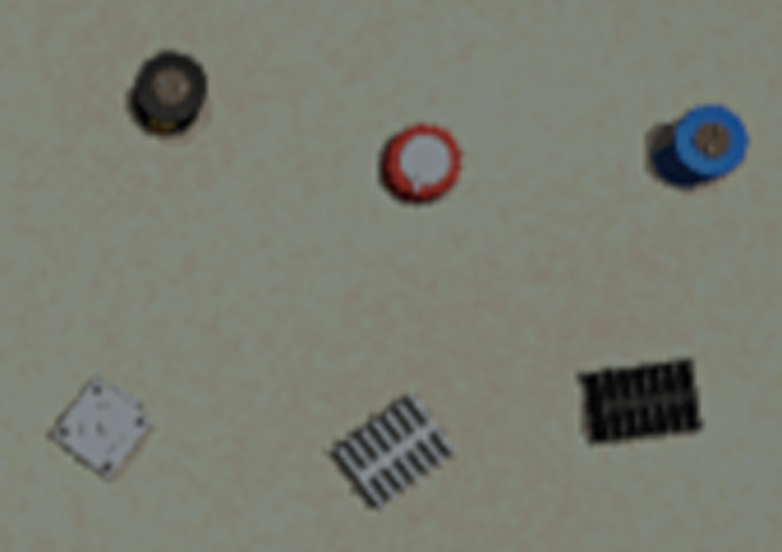

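View pics/t2.png

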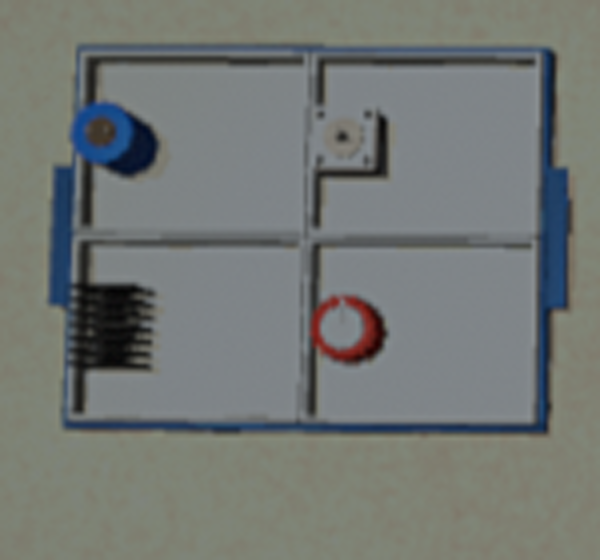

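```bash
cat >> h.py <<'E'
def plane(n,uv,z):
    K,R,t=cam(n); uv=np.asarray(uv,float).reshape(-1,2)
    r=np.c_[(uv-[K[0,2],K[1,2]])/[K[0,0],K[1,1]],np.ones(len(uv))]@R
    c=-R.T@t; return c[:2]+r[:,:2]*((z-c[2])/r[:,2])[:,None]
def go(x,y,z,yang):
    """shift (mm, tool axes) and turn (deg about tool z) to TCP x,y,z with closing line at yang deg (mod 180)"""
    s=manip.get_state(); q=np.array(s["tool_rot"]); 
    from scipy.spatial.transform import Rotation as Ro
    R=Ro.from_quat(q[[1,2,3,0]]).as_matrix()
    q1=np.degrees(np.arctan2(y,x)); y0=np.degrees(np.arctan2(R[1,1],R[0,1]))
    k=np.round((q1-yang)/180); ya=yang+180*k     # q6=q1-ya in +-90
    d=(ya-y0+180)%360-180
    print("linear",(R.T@(np.array([x,y,z])-s["ee_pos"])*1e3).round(1),"turn z",round(-d,1),"yaw now",round(y0,1),"q6",np.degrees(s["q"][5]).round(),"->",round(q1-ya),"tilt",np.degrees(np.arccos(-R[2,2])).round(2),"t",round(s["clock"],2),s["ee_pos"].round(4),"gap",round(s["finger_gap"],4),"F",np.round(s["grip_force"],1))
E
python3 - <<'E'
from h import *
H=dict(motor=.036,capacitor=.05,heatsink=.038,knob=.028,capacitor_black=.05,heatsink_bare=.038)
for n in("top","scene"):
    im,d=manip.read_camera(n); P=cloud(n,d); u=np.zeros(d.shape,np.uint8)
    for q,h in H.items():
        r=manip.regions_of(q,n)
        if not r: continue
        m=r[0]["region"]&(d>0)
        T=P[m&(abs(P[...,2]-h)<.006)]
        (c,sz,a)=cv2.minAreaRect((T[:,:2]*1e3).astype(np.float32))
        print(n,q,len(T),"med",np.median(T,0).round(4),"rect",np.round(c,1),np.round(sz,1),round(a,1))
    for b in("motor","capacitor","heatsink","knob"):
        for r in manip.regions_of("bin_"+b,n)[:1]:
            m=r["region"].astype(np.uint8); u|=m
            w=plane(n,np.argwhere(m)[:,::-1],.028)*1e3
            c,sz,a=cv2.minAreaRect(w.astype(np.float32)); print(n,"bin",b,np.round(c,1),np.round(sz,1),round(a,1))
    u=cv2.morphologyEx(u,cv2.MORPH_CLOSE,np.ones((5,5)))
    c,sz,a=cv2.minAreaRect((plane(n,np.argwhere(u)[:,::-1],.028)*1e3).astype(np.float32)); print(n,"tray",np.round(c,1),np.round(sz,1),round(a,1))
im,d=manip.read_camera("scene")
cv2.imwrite("pics/m.png",cv2.resize(im[160:205,235:285,::-1],None,fx=12,fy=12,interpolation=cv2.INTER_CUBIC))
E
```

```text
top motor 221 med [ 0.4458 -0.0714  0.0369] rect [445.9 -71.4] [32.7 34.2] 54.3
top capacitor 203 med [ 0.5878 -0.3545  0.0505] rect [ 588.8 -354.8] [33.4 33.4] 46.7
top heatsink 240 med [ 0.4651 -0.3297  0.0374] rect [ 465.3 -329. ] [34.8 45.6] 8.9
top knob 196 med [ 0.5783 -0.2238  0.0286] rect [ 577.4 -223.5] [34.4 33.6] 2.7
top capacitor_black 190 med [ 0.6077 -0.0987  0.0509] rect [607.6 -99.8] [31.7 34.1] 11.8
top heatsink_bare 199 med [ 0.4384 -0.2097  0.0378] rect [ 439.1 -210.2] [33.2 45.6] 39.4
top bin motor [612.4 181.5] [104.5 131.6] 1.2
top bin capacitor [610.5 314.7] [102.6 135.2] 1.2
top bin heatsink [505.7 310.5] [103.1 130.4] 1.4
top bin knob [508.8 180.4] [107.4 132.8] 1.4
top tray [558.4 247.8] [209.7 266.5] 1.2
scene motor 199 med [ 0.4529 -0.0735  0.0366] rect [450.1 -72.7] [34.7 34.3] 53.4
scene capacitor 249 med [ 0.594  -0.3556  0.0507] rect [ 591.8 -356.6] [34.7 33.1] 20.1
scene heatsink 212 med [ 0.4702 -0.333   0.0378] rect [ 469.  -331.2] [36.5 44.8] 9.4
scene knob 241 med [ 0.5842 -0.2251  0.0279] rect [ 582.4 -225.2] [35.3 34.9] 67.2
scene capacitor_black 221 med [ 0.6135 -0.1008  0.0503] rect [ 612.4 -100.5] [33.  32.8] 56.3
scene heatsink_bare 219 med [ 0.4437 -0.2126  0.037 ] rect [ 442.2 -212.6] [34.2 44.9] 39.2
scene bin motor [616.7 178.8] [107.8 132.5] 1.2
scene bin capacitor [614.1 317.1] [106.8 142.2] 1.2
scene bin heatsink [507.8 310.5] [105.  133.4] 1.4
scene bin knob [510.5 177.3] [106.2 134.4] 1.3
scene tray [562.4 249.2] [213.3 275.8] 1.3
```

View pics/m.png

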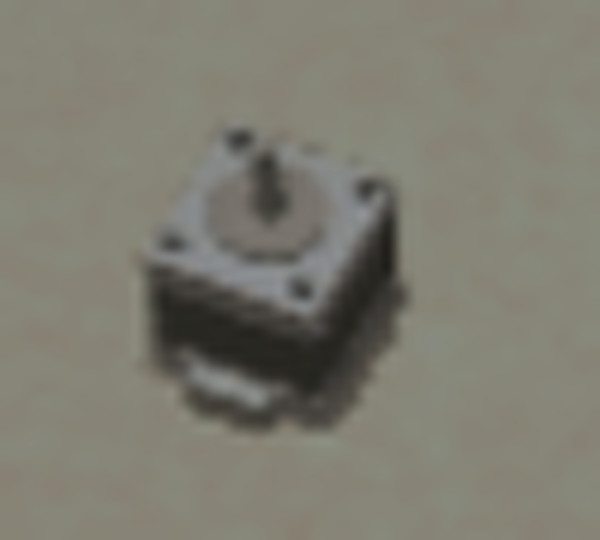

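The scene view shows the motor with its socket at about (230,385) of the crop, pointing to world −36°, so I grip along 54°. The top view shows all six loose parts, and the tray's bins are knob front right, motor rear right, heat sink front left and capacitor rear left.

```bash
python3 -c "
from h import *
go(.448,-.072,.12,54)"
```

```text
linear [-439.3 -536.7   73.7] turn z 12.4 yaw now 66.4 q6 -10.0 -> -63 tilt 0.0 t 2.25 [0.2602 0.5957 0.1937] gap 0.0854 F 0.0
```

Units first: shifts go in shares of 75 cm and turns go in shares of 60 degrees. So -536.7 mm / 750 = -0.7156, -439.3 mm / 750 = -0.5857, 12.4 degrees / 60 = 0.2067.

Call:
servo_tool:
  turn:
    - [0,0,0.2067]
    - [0,0,0.2067]
    - [0,0,0.2067]
    - [0,0,0.2067]
    - [0,0,0.2067]
    - [0,0,0.2067]
    - [0,0,0.2067]
    - [0,0,0.2067]
    - [0,0,0.2067]
    - [0,0,0.2067]
    - [0,0,0.2067]
    - [0,0,0.2067]
    - [0,0,0.2067]
    - [0,0,0.2067]
  linear:
    - [-0.5857,-0.7156,0.0983]
    - [-0.5857,-0.7156,0.0983]
    - [-0.5857,-0.7156,0.0983]
    - [-0.5857,-0.7156,0.0983]
    - [-0.5857,-0.7156,0.0983]
    - [-0.5857,-0.7156,0.0983]
    - [-0.5857,-0.7156,0.0983]
    - [-0.5857,-0.7156,0.0983]
    - [-0.5857,-0.7156,0.0983]
    - [-0.5857,-0.7156,0.0983]
    - [-0.5857,-0.7156,0.0983]
    - [-0.5857,-0.7156,0.0983]
    - [-0.5857,-0.7156,0.0983]
    - [-0.5857,-0.7156,0.0983]
  grip: [1,1,1,1,1,1,1,1,1,1,1,1,1,1]
  grip_force: 40

```text
clock: 4.0
ee_pos: [0.4477, -0.0707, 0.12]
tool_rot: [-0.0, 0.308, 0.951, 0.0]
force: [0.0, -0.7, 0.4]
finger_gap: 0.0852
grip_force: 0.0
```

```bash
python3 -c "
from h import *
go(.448,-.072,.003,54)"
```

```text
linear [ -1.1  -0.9 117. ] turn z 0.1 yaw now 54.1 q6 -77.0 -> -63 tilt 0.02 t 4.0 [ 0.4477 -0.0707  0.12  ] gap 0.0852 F 0.0
```

Call:
servo_tool:
  turn:
    - [0,0,0]
    - [0,0,0]
    - [0,0,0]
    - [0,0,0]
    - [0,0,0]
    - [0,0,0]
    - [0,0,0]
    - [0,0,0]
    - [0,0,0]
    - [0,0,0]
    - [0,0,0]
    - [0,0,0]
    - [0,0,0]
    - [0,0,0]
    - [0,0,0]
    - [0,0,0]
    - [0,0,0]
  linear:
    - [0,0,0.0533]
    - [0,0,0.1067]
    - [0,0,0.14]
    - [0,0,0.156]
    - [0,0,0.156]
    - [0,0,0.156]
    - [0,0,0.156]
    - [0,0,0.156]
    - [0,0,0.156]
    - [0,0,0.156]
    - [0,0,0.156]
    - [0,0,0.1427]
    - [0,0,0.1067]
    - [0,0,0.0533]
    - [0,0,0]
    - [0,0,0]
    - [0,0,0]
  grip: [1,1,1,1,1,0.2,0.2,0.2,0.2,0.2,0.2,0.2,0.2,0.2,0.2,0.2,0.2]
  grip_force: 40

```text
clock: 6.12
ee_pos: [0.4476, -0.0718, 0.1198]
tool_rot: [-0.0, 0.309, 0.951, 0.0]
force: [-0.4, -1.1, 0.4]
finger_gap: 0.0169
grip_force: 0.0
```

```bash
python3 -c "
from h import *
go(.6145,.162,.12,1.3)
im,d=manip.read_camera('scene'); cv2.imwrite('pics/g1.png',cv2.resize(im[100:260,180:380,::-1],None,fx=3,fy=3))"
```

```text
linear [  2.4 287.3  -0.3] turn z 52.7 yaw now 54.0 q6 -78.0 -> 13 tilt 0.02 t 6.12 [ 0.4476 -0.0718  0.1198] gap 0.0169 F 0.0
```

View pics/g1.png

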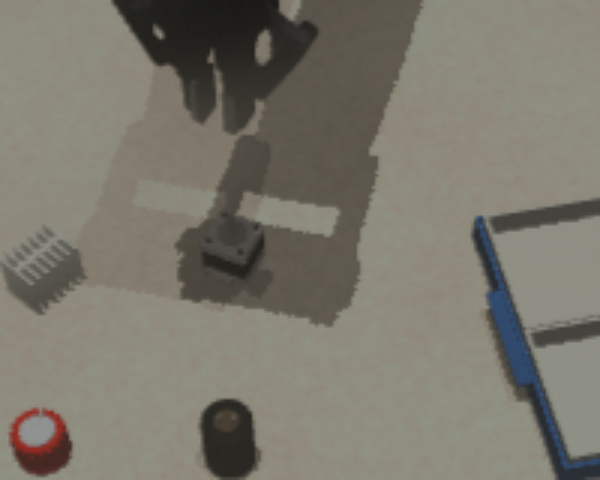

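The picture shows the motor still on the bench at about (233,245) with the fingers shut above it. The grasp missed, probably because the fingers closed too slowly. I'll remeasure.

```bash
cat >> h.py <<'E'
def top(q,h):
    for n in("top","scene"):
        im,d=manip.read_camera(n); P=cloud(n,d); r=manip.regions_of(q,n)
        if not r: print(n,"none"); continue
        m=r[0]["region"]&(d>0)
        T=P[m&(abs(P[...,2]-h)<.006)]; c,sz,a=cv2.minAreaRect((T[:,:2]*1e3).astype(np.float32))
        print(n,q,round(r[0]["confidence"],2),len(T),"med",np.median(T,0).round(4),"rect",np.round(c,1),np.round(sz,1),round(a,1))
E
python3 -c "
from h import *
top('motor',.036)"
```

```text
top none
scene motor 0.96 216 med [ 0.4524 -0.0735  0.0366] rect [448.6 -72.7] [35.3 37.7] 54.3
```

Call:
servo_tool:
  turn:
    - [0,0,0]
    - [0,0,0]
    - [0,0,0]
    - [0,0,0]
  linear:
    - [0,0,0]
    - [0,0,0]
    - [0,0,0]
    - [0,0,0]
  grip: [1,1,1,1]

```text
clock: 6.88
ee_pos: [0.448, -0.072, 0.12]
tool_rot: [0.0, 0.309, 0.951, 0.0]
force: [0.1, 0.0, -0.7]
finger_gap: 0.085
grip_force: 0.0
```

In the tool's units: 117 mm / 750 = 0.156, 105 mm / 750 = 0.14.

Call:
servo_tool:
  turn:
    - [0,0,0]
    - [0,0,0]
    - [0,0,0]
    - [0,0,0]
    - [0,0,0]
    - [0,0,0]
    - [0,0,0]
    - [0,0,0]
    - [0,0,0]
    - [0,0,0]
  linear:
    - [0,0,0.0533]
    - [0,0,0.1067]
    - [0,0,0.14]
    - [0,0,0.156]
    - [0,0,0.156]
    - [0,0,0.156]
    - [0,0,0.156]
    - [0,0,0.156]
    - [0,0,0.156]
    - [0,0,0.156]
  grip: [1,1,1,1,1,0,0,0,0,0]
  grip_force: 60

```text
clock: 8.12
ee_pos: [0.4481, -0.072, 0.0032]
tool_rot: [0.0, 0.309, 0.951, 0.0]
force: [1.2, 0.5, 0.9]
finger_gap: 0.0018
grip_force: 58.8
```

```bash
python3 -c "
from h import *
go(.448,-.072,.12,54)
top('motor',.036)
im,d=manip.read_camera('scene'); cv2.imwrite('pics/g2.png',cv2.resize(im[130:230,200:320,::-1],None,fx=5,fy=5))"
```

```text
linear [   0.    -0.  -116.8] turn z 0.0 yaw now 54.0 q6 -78.0 -> -63 tilt 0.02 t 8.12 [ 0.4481 -0.072   0.0032] gap 0.0018 F 58.8
top motor 0.38 12 med [ 0.5949 -0.0962  0.0366] rect [595.8 -97.4] [29.6  8.6] 80.5
scene motor 0.73 137 med [ 0.4565 -0.0721  0.0358] rect [448.6 -72.7] [34.7 36.2] 52.6
```

View pics/g2.png

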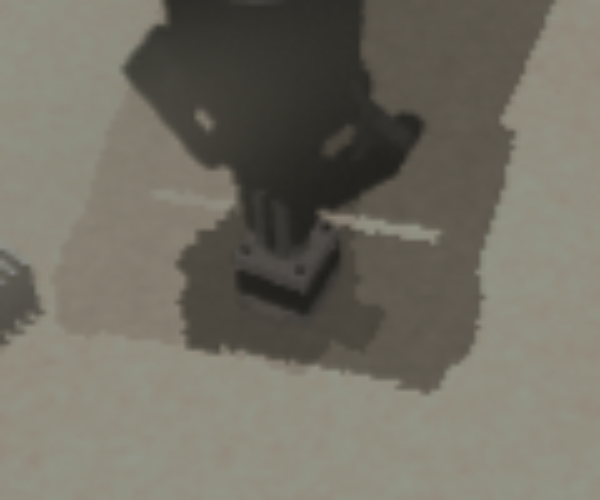

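Here the fingers seem to end on top of the motor at about (280,245), possibly holding the shaft (gap 1.8 mm), although the TCP reads 3 mm. I'll check where the fingertips really are using depth.

Run:
```python
from h import *
im,d=manip.read_camera('scene'); P=cloud('scene',d)
# rows down the finger column: crop px (x,y)-> full (200+x/5,130+y/5)
for c in (250,256,260):
    for r in range(162,196,2):
        print(c,r,P[r,c].round(3),im[r,c], end=" | ")
    print()
s=manip.get_state(); print(s["q"],s["joint_efforts"],s["force"],s["finger_gap"])
print(np.median(P[270:290,300:340,2]))
```

```text
250 162 [ 0.457 -0.085  0.102] [52 51 44] | 250 164 [ 0.455 -0.085  0.094] [51 50 44] | 250 166 [ 0.457 -0.085  0.089] [49 47 42] | 250 168 [ 0.456 -0.086  0.082] [54 51 47] | 250 170 [ 0.454 -0.086  0.072] [55 53 49] | 250 172 [ 0.454 -0.087  0.066] [49 47 43] | 250 174 [ 0.448 -0.087  0.052] [48 46 42] | 250 176 [ 0.441 -0.087  0.037] [68 65 61] | 250 178 [ 0.444 -0.087  0.033] [79 75 71] | 250 180 [ 0.452 -0.088  0.037] [74 71 67] | 250 182 [ 0.456 -0.089  0.035] [80 76 73] | 250 184 [ 0.457 -0.089  0.029] [65 62 59] | 250 186 [ 0.458 -0.09   0.023] [35 35 30] | 250 188 [ 0.457 -0.09   0.014] [42 40 35] | 250 190 [ 0.456 -0.091  0.006] [74 70 65] | 250 192 [ 0.462 -0.092  0.007] [73 69 62] | 250 194 [ 0.462 -0.092 -0.   ] [76 72 63] | 
256 162 [ 0.469 -0.073  0.114] [47 45 40] | 256 164 [ 0.469 -0.074  0.107] [46 45 39] | 256 166 [ 0.465 -0.074  0.097] [45 43 38] | 256 168 [ 0.463 -0.074  0.088] [44 42 37] | 256 170 [ 0.467 -0.075  0.086] [46 44 39] | 256 172 [ 0.463 -0.075  0.074] [56 55 50] | 256 174 [ 0.463 -0.075  0.067] [57 56 52] | 256 176 [ 0.462 -0.075  0.06 ] [57 56 52] |
[... 724 characters left out ...]
.067  0.061] [36 35 31] | 260 178 [ 0.463 -0.067  0.052] [42 41 37] | 260 180 [ 0.457 -0.067  0.038] [64 62 58] | 260 182 [ 0.462 -0.068  0.036] [76 72 68] | 260 184 [ 0.466 -0.069  0.035] [53 51 47] | 260 186 [ 0.47  -0.069  0.034] [74 71 67] | 260 188 [ 0.472 -0.07   0.029] [59 57 53] | 260 190 [ 0.471 -0.07   0.021] [34 33 28] | 260 192 [ 0.47  -0.07   0.012] [41 40 35] | 260 194 [ 0.471 -0.071  0.006] [72 68 64] | 
[-4.10133524e-01  6.51414242e-02  2.15693158e+00  1.31325150e-04
  9.19277018e-01 -1.35276529e+00] [-2.98160892e-01 -2.68684262e+01 -2.43376154e+01 -1.03255610e-01
 -1.13214764e-01 -8.77371554e-05] [0.55215971 1.82354201 2.00424941] 0.0017742407849013655
0.00032211228918029857
```

Depth puts the real fingertips at about z = 0.04, around 40 mm above the reported TCP. x and y agree. I'll measure this offset with the fingers shut in free air before going on.

In the tool's units: -80 mm / 750 = -0.1067, -40 mm / 750 = -0.0533.

Call:
servo_tool:
  turn:
    - [0,0,0]
    - [0,0,0]
    - [0,0,0]
    - [0,0,0]
    - [0,0,0]
    - [0,0,0]
    - [0,0,0]
    - [0,0,0]
    - [0,0,0]
    - [0,0,0]
    - [0,0,0]
    - [0,0,0]
    - [0,0,0]
    - [0,0,0]
  linear:
    - [0,0,0]
    - [0,0,0]
    - [0,0,0]
    - [0,0,-0.0533]
    - [0,0,-0.1067]
    - [0,0,-0.1067]
    - [0,0,-0.1067]
    - [0,0,-0.1067]
    - [0,0,-0.1067]
    - [0,0,-0.1067]
    - [0,0,-0.1067]
    - [0,0,-0.1067]
    - [0,0,-0.1067]
    - [0,0,-0.1067]
  grip: [1,1,1,1,1,1,0,0,0,0,0,0,0,0]

```text
clock: 10.18
ee_pos: [0.4479, -0.072, 0.083]
tool_rot: [0.0, 0.309, 0.951, 0.0]
force: [0.8, 0.6, -0.3]
finger_gap: -0.0001
grip_force: 0.0
```

Run:
```python
from h import *
s=manip.get_state(); print(s["ee_pos"],s["finger_gap"])
im,d=manip.read_camera('scene'); P=cloud('scene',d)
m=(abs(P[...,0]-.45)<.06)&(abs(P[...,1]+.072)<.06)&(d>0)&(P[...,2]>.062)
z=np.sort(P[...,2][m]); print(len(z),z[[0,2,5,10,20,40]].round(4))
lo=m&(P[...,2]<z[0]+.02); print(P[lo].min(0).round(3),P[lo].max(0).round(3),P[lo].mean(0).round(3))
K,R,t=cam('scene')
for zz in (0.083,0.123):
    p=K@(R@np.array([.448,-.072,zz])+t); print(zz,(p[:2]/p[2]).round(1))
cv2.imwrite('pics/g3.png',cv2.resize(im[130:210,210:310,::-1],None,fx=6,fy=6))
```

```text
[ 0.44794473 -0.07200149  0.08302761] -7.630084498381566e-05
8108 [0.1216 0.1232 0.1247 0.1279 0.1305 0.1349]
[ 0.446 -0.089  0.122] [ 0.464 -0.059  0.142] [ 0.457 -0.076  0.134]
0.083 [255.9 163.7]
0.123 [254.9 150.9]
```

View pics/g3.png

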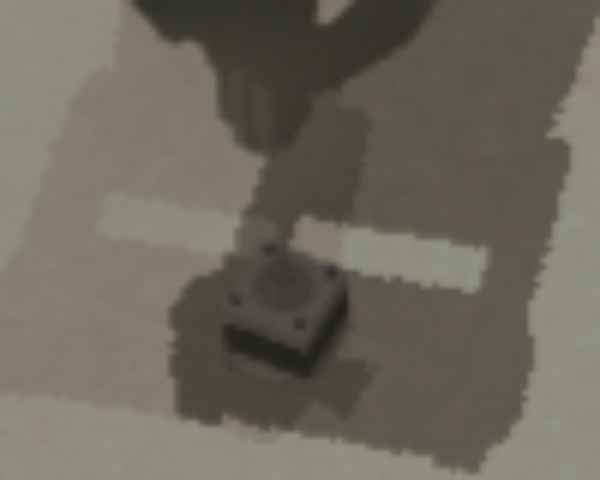

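The shut fingertips at about (268,152) in the crop are at z ≈ 0.122 with the TCP reported at 0.083, so the reported height is about 38 mm too low. I'll allow for that, descend with the fingers open and watch the force.

In the tool's units: 105 mm / 750 = 0.14, 90 mm / 750 = 0.12.

Call:
servo_tool:
  turn:
    - [0,0,0]
    - [0,0,0]
    - [0,0,0]
    - [0,0,0]
    - [0,0,0]
    - [0,0,0]
    - [0,0,0]
    - [0,0,0]
  linear:
    - [0,0,0]
    - [0,0,0]
    - [0,0,0]
    - [0,0,0]
    - [0,0,0.0667]
    - [0,0,0.12]
    - [0,0,0.14]
    - [0,0,0.14]
  grip: [1,1,1,1,1,1,1,1]

```text
clock: 11.22
ee_pos: [0.4476, -0.0719, -0.0223]
tool_rot: [-0.001, 0.309, 0.951, 0.0]
force: [0.5, 0.7, 0.0]
finger_gap: 0.0854
grip_force: 0.0
```

Run:
```python
from h import *
go(.448,-.072,-.034,54); print(manip.get_state()["force"])
im,d=manip.read_camera('scene')
cv2.imwrite('pics/g4.png',cv2.resize(im[130:210,210:310,::-1],None,fx=6,fy=6))
```

```text
linear [-0.5  0.1 11.7] turn z 0.0 yaw now 54.0 q6 -78.0 -> -63 tilt 0.09 t 11.22 [ 0.4476 -0.0719 -0.0223] gap 0.0854 F 0.0
[0.50915942 0.6725036  0.0433761 ]
```

View pics/g4.png

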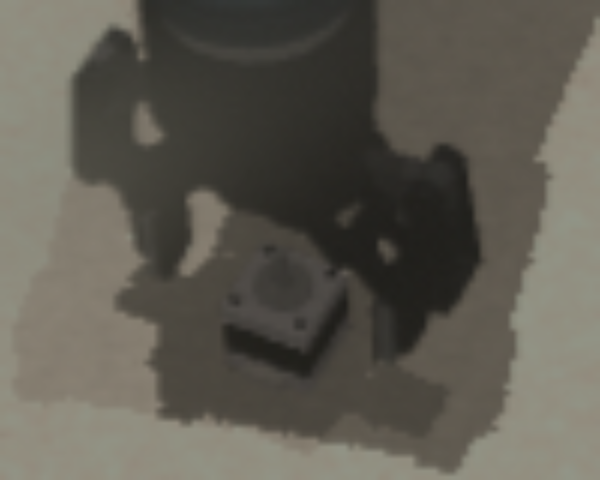

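The fingers straddle the motor, at about (160,265) and (390,345), still clear of the bench. I'll go down 11 mm and close.

In the tool's units: 11 mm / 750 = 0.0147, 6 mm / 750 = 0.008.

Call:
servo_tool:
  turn:
    - [0,0,0]
    - [0,0,0]
    - [0,0,0]
    - [0,0,0]
    - [0,0,0]
    - [0,0,0]
    - [0,0,0]
    - [0,0,0]
  linear:
    - [0,0,0.008]
    - [0,0,0.0147]
    - [0,0,0.0147]
    - [0,0,0.0147]
    - [0,0,0.0147]
    - [0,0,0.0147]
    - [0,0,0.0147]
    - [0,0,0.0147]
  grip: [1,1,1,0,0,0,0,0]
  grip_force: 50

```text
clock: 12.28
ee_pos: [0.4483, -0.0721, -0.0327]
tool_rot: [0.0, 0.309, 0.951, -0.0]
force: [0.1, 0.4, 2.9]
finger_gap: 0.0342
grip_force: 50.7
```

In the tool's units: 287 mm / 750 = 0.3827, -115 mm / 750 = -0.1533, 52.7 degrees / 60 = 0.8783.

Call:
servo_tool:
  turn:
    - [0,0,0]
    - [0,0,0]
    - [0,0,0]
    - [0,0,0.1667]
    - [0,0,0.3333]
    - [0,0,0.5]
    - [0,0,0.6667]
    - [0,0,0.8333]
    - [0,0,0.8783]
    - [0,0,0.8783]
    - [0,0,0.8783]
  linear:
    - [0,0,-0.04]
    - [0,0,-0.1]
    - [0,0,-0.1533]
    - [0,0.06,-0.1533]
    - [0.0013,0.1267,-0.1533]
    - [0.0013,0.1933,-0.1533]
    - [0.0027,0.26,-0.1533]
    - [0.0027,0.3267,-0.1533]
    - [0.004,0.3733,-0.1533]
    - [0.004,0.3827,-0.1533]
    - [0.004,0.3827,-0.1533]
  grip: [0,0,0,0,0,0,0,0,0,0,0]

```text
clock: 13.65
ee_pos: [0.6133, 0.1618, 0.081]
tool_rot: [-0.001, 0.699, 0.715, -0.001]
force: [-0.6, -0.3, -1.7]
finger_gap: 0.034
grip_force: 50.6
```

Run:
```python
from h import *
go(.6145,.162,-.0245,1.3); print(manip.get_state()["force"])
im,d=manip.read_camera('scene')
cv2.imwrite('pics/g5.png',cv2.resize(im[100:270,320:520,::-1],None,fx=3.5,fy=3.5))
```

```text
linear [  0.2   1.4 105.5] turn z 0.1 yaw now 1.4 q6 3.0 -> 13 tilt 0.11 t 13.65 [0.6133 0.1618 0.081 ] gap 0.034 F 50.6
[-0.62873133 -0.28993691 -1.72573025]
```

View pics/g5.png

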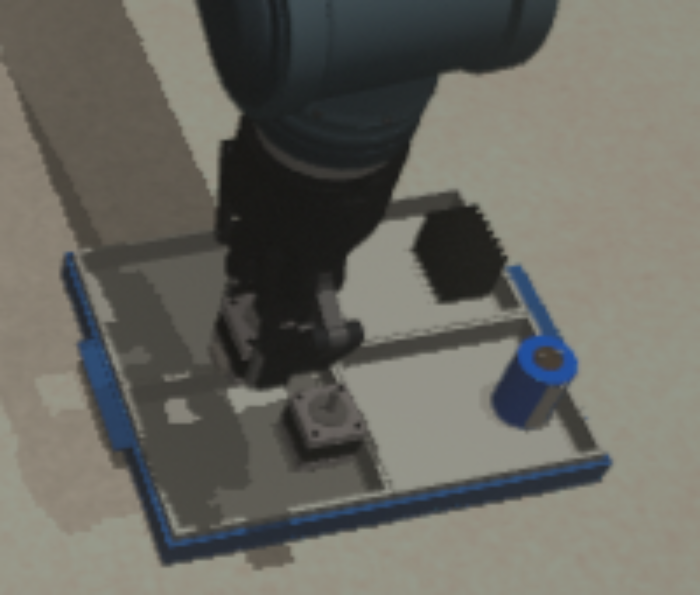

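The motor hangs upright in the gripper at about (240,330), over bin_motor's free part.

Call:
servo_tool:
  turn:
    - [0,0,0]
    - [0,0,0]
    - [0,0,0]
    - [0,0,0]
    - [0,0,0]
  linear:
    - [0,0,0.06]
    - [0,0,0.1133]
    - [0,0,0.136]
    - [0,0,0.142]
    - [0,0,0.1427]
  grip: [0,0,0,0,0]

```text
clock: 14.32
ee_pos: [0.6153, 0.1618, -0.0236]
tool_rot: [0.001, 0.699, 0.715, 0.001]
force: [0.7, -0.2, -1.0]
finger_gap: 0.0341
grip_force: 50.6
```

In the tool's units: -385.5 mm / 750 = -0.514, -107 mm / 750 = -0.1427.

Call:
servo_tool:
  turn:
    - [0,0,0]
    - [0,0,0]
    - [0,0,0]
    - [0,0,0]
    - [0,0,0]
    - [0,0,0]
    - [0,0,0]
    - [0,0,0]
    - [0,0,0]
    - [0,0,0]
    - [0,0,0]
    - [0,0,0]
    - [0,0,0]
    - [0,0,0]
    - [0,0,0]
  linear:
    - [0,0,0]
    - [0,0,0]
    - [0,0,0]
    - [0,0,-0.0333]
    - [0,0,-0.0933]
    - [0,0,-0.1427]
    - [-0.0733,-0.008,-0.1427]
    - [-0.1467,-0.016,-0.1427]
    - [-0.22,-0.024,-0.1427]
    - [-0.2933,-0.0333,-0.1427]
    - [-0.3667,-0.0413,-0.1427]
    - [-0.44,-0.0493,-0.1427]
    - [-0.5,-0.0573,-0.1427]
    - [-0.514,-0.0577,-0.1427]
    - [-0.514,-0.0577,-0.1427]
  grip: [0.6,0.6,0.6,0.6,0.6,0.6,1,1,1,1,1,1,1,1,1]

```text
clock: 16.2
ee_pos: [0.5797, -0.2245, 0.0821]
tool_rot: [-0.0, 0.699, 0.715, 0.0]
force: [0.4, 0.1, -0.4]
finger_gap: 0.0848
grip_force: 0.0
```

Run:
```python
from h import *
go(.580,-.2243,-.036,1.3)
im,d=manip.read_camera('scene'); P=cloud('scene',d)
for r in manip.regions_of("motor","scene"): print(r["confidence"],r["extent"],np.median(P[r["region"]],0))
cv2.imwrite('pics/g6.png',cv2.resize(im[100:300,90:510,::-1],None,fx=1.9,fy=1.9))
```

```text
linear [  0.2   0.3 118.1] turn z -0.0 yaw now 1.3 q6 -33.0 -> -22 tilt 0.02 t 16.2 [ 0.5797 -0.2245  0.0821] gap 0.0848 F 0.0
0.76 [371.7, 215.9, 394.7, 239.8] [0.62326077 0.15556256 0.04149459]
```

View pics/g6.png

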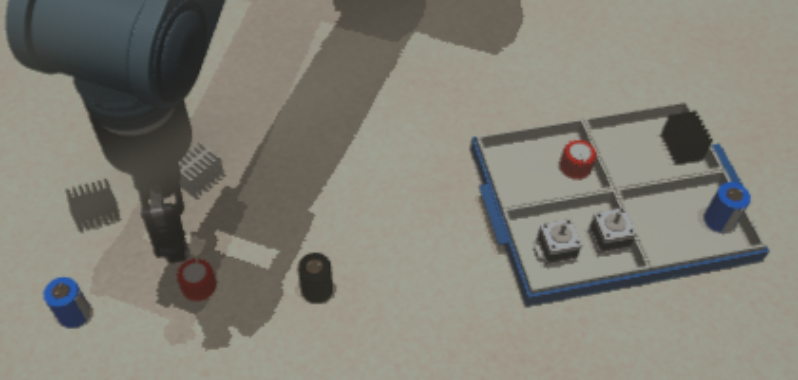

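The motor stands upright in its bin at (560,238). The gripper is above the knob at (195,280).

In the tool's units: 117 mm / 750 = 0.156, 110 mm / 750 = 0.1467.

Call:
servo_tool:
  turn:
    - [0,0,0]
    - [0,0,0]
    - [0,0,0]
    - [0,0,0]
    - [0,0,0]
    - [0,0,0]
    - [0,0,0]
    - [0,0,0]
    - [0,0,0]
    - [0,0,0]
    - [0,0,0]
  linear:
    - [0,0,0.0667]
    - [0,0,0.12]
    - [0,0,0.1467]
    - [0,0,0.156]
    - [0,0,0.156]
    - [0,0,0.156]
    - [0,0,0.156]
    - [0,0,0.156]
    - [0,0,0.156]
    - [0,0,0.156]
    - [0,0,0.1427]
  grip: [1,1,1,1,1,0,0,0,0,0,0]
  grip_force: 40

```text
clock: 17.68
ee_pos: [0.5788, -0.2239, -0.0256]
tool_rot: [-0.001, 0.699, 0.715, -0.0]
force: [0.4, -0.5, -0.3]
finger_gap: 0.0364
grip_force: 40.1
```

In the tool's units: 384.8 mm / 750 = 0.5131, -105 mm / 750 = -0.14.

Call:
servo_tool:
  turn:
    - [0,0,0]
    - [0,0,0]
    - [0,0,0]
    - [0,0,0]
    - [0,0,0]
    - [0,0,0]
    - [0,0,0]
    - [0,0,0]
    - [0,0,0]
    - [0,0,0]
    - [0,0,0]
    - [0,0,0]
    - [0,0,0]
    - [0,0,0]
    - [0,0,0]
    - [0,0,0]
    - [0,0,0]
  linear:
    - [0,0,-0.0533]
    - [0,0,-0.1067]
    - [0,0,-0.14]
    - [0.0667,-0.0107,-0.14]
    - [0.1333,-0.0213,-0.14]
    - [0.2,-0.032,-0.14]
    - [0.2667,-0.0427,-0.14]
    - [0.3333,-0.0533,-0.14]
    - [0.4,-0.064,-0.14]
    - [0.4667,-0.0747,-0.14]
    - [0.5067,-0.0811,-0.14]
    - [0.5131,-0.0811,-0.14]
    - [0.5131,-0.0811,-0.14]
    - [0.5131,-0.0811,-0.08]
    - [0.5131,-0.0811,-0.0267]
    - [0.5131,-0.0811,-0.0013]
    - [0.5131,-0.0811,0.0027]
  grip: [0,0,0,0,0,0,0,0,0,0,0,0,0,0,0,0,0]

```text
clock: 19.8
ee_pos: [0.5101, 0.1581, -0.0275]
tool_rot: [-0.0, 0.699, 0.715, -0.001]
force: [0.8, -0.2, 0.0]
finger_gap: 0.0369
grip_force: 41.4
```

Run:
```python
from h import *
go(.5105,.159,-.027,1.3); print(manip.get_state()["force"])
im,d=manip.read_camera('scene')
cv2.imwrite('pics/g7.png',cv2.resize(im[100:270,320:520,::-1],None,fx=3.5,fy=3.5))
```

```text
linear [ 0.9  0.4 -0.5] turn z -0.1 yaw now 1.2 q6 4.0 -> 16 tilt 0.07 t 19.8 [ 0.5101  0.1581 -0.0275] gap 0.0369 F 41.4
[ 0.7884556  -0.19734445  0.03061359]
```

View pics/g7.png

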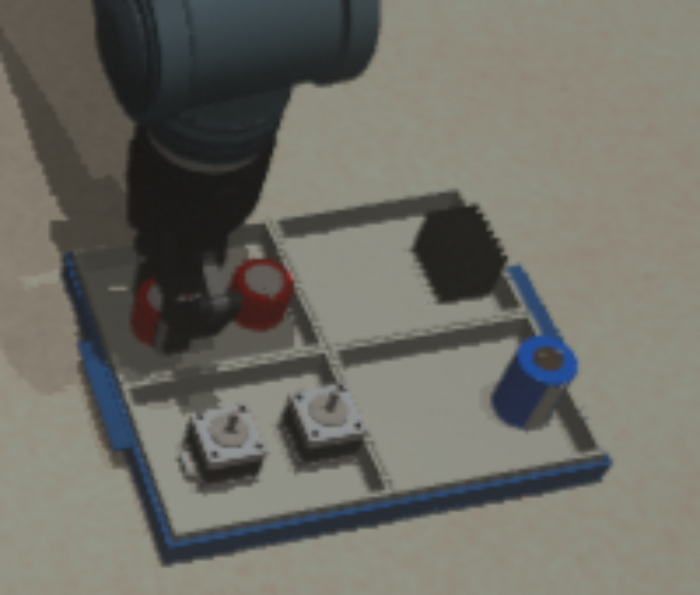

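The knob sits between the fingers at (150,315) in its bin.

In the tool's units: -488 mm / 750 = -0.6507, -54.6 mm / 750 = -0.0728, -7.8 degrees / 60 = -0.13.

Call:
servo_tool:
  turn:
    - [0,0,0]
    - [0,0,0]
    - [0,0,0]
    - [0,0,0]
    - [0,0,0]
    - [0,0,0]
    - [0,0,-0.0167]
    - [0,0,-0.0333]
    - [0,0,-0.05]
    - [0,0,-0.0667]
    - [0,0,-0.0833]
    - [0,0,-0.1]
    - [0,0,-0.1167]
    - [0,0,-0.13]
    - [0,0,-0.13]
    - [0,0,-0.13]
    - [0,0,-0.13]
  linear:
    - [0,0,0]
    - [0,0,0]
    - [0,0,0]
    - [0,0,-0.0333]
    - [0,0,-0.0933]
    - [0,0,-0.1453]
    - [-0.0733,-0.008,-0.1453]
    - [-0.1467,-0.016,-0.1453]
    - [-0.22,-0.024,-0.1453]
    - [-0.2933,-0.0333,-0.1453]
    - [-0.3667,-0.0413,-0.1453]
    - [-0.44,-0.0493,-0.1453]
    - [-0.5133,-0.0573,-0.1453]
    - [-0.5867,-0.0653,-0.1453]
    - [-0.64,-0.0728,-0.1453]
    - [-0.6507,-0.0728,-0.1453]
    - [-0.6507,-0.0728,-0.1453]
  grip: [0.62,0.62,0.62,0.62,0.62,0.62,1,1,1,1,1,1,1,1,1,1,1]

```text
clock: 21.98
ee_pos: [0.4666, -0.3299, 0.082]
tool_rot: [-0.0, 0.649, 0.761, 0.0]
force: [-0.0, 0.1, -0.8]
finger_gap: 0.0854
grip_force: 0.0
```

Run:
```python
from h import *
go(.467,-.330,-.034,9.1)
im,d=manip.read_camera('scene'); P=cloud('scene',d)
for q in("knob","capacitor_black","heatsink_bare","heatsink"):
  for r in manip.regions_of(q,"scene")[:2]: print(q,r["confidence"],r["extent"],np.median(P[r["region"]],0).round(3))
```

```text
linear [ -0.2   0.3 116. ] turn z -0.0 yaw now 9.1 q6 -56.0 -> -44 tilt 0.02 t 21.98 [ 0.4666 -0.3299  0.082 ] gap 0.0854 F 0.0
knob 0.83 [356.2, 178.4, 377.7, 198.9] [0.519 0.154 0.032]
capacitor_black 0.79 [246.2, 232.6, 264.9, 258.9] [ 0.62  -0.102  0.048]
heatsink_bare 0.77 [179.3, 178.1, 206.7, 204.8] [ 0.448 -0.212  0.032]
heatsink 0.77 [125.1, 197.7, 152.6, 219.2] [ 0.472 -0.33   0.028]
```

In the tool's units: 116 mm / 750 = 0.1547, 110 mm / 750 = 0.1467.

Call:
servo_tool:
  turn:
    - [0,0,0]
    - [0,0,0]
    - [0,0,0]
    - [0,0,0]
    - [0,0,0]
    - [0,0,0]
    - [0,0,0]
    - [0,0,0]
    - [0,0,0]
    - [0,0,0]
    - [0,0,0]
  linear:
    - [0,0,0.0667]
    - [0,0,0.12]
    - [0,0,0.1467]
    - [0,0,0.1547]
    - [0,0,0.1547]
    - [0,0,0.1547]
    - [0,0,0.1547]
    - [0,0,0.1547]
    - [0,0,0.1547]
    - [0,0,0.1547]
    - [0,0,0.1413]
  grip: [1,1,1,1,1,0,0,0,0,0,0]
  grip_force: 35

```text
clock: 23.6
ee_pos: [0.4658, -0.3294, -0.0247]
tool_rot: [-0.001, 0.649, 0.761, 0.0]
force: [1.1, 0.5, -0.2]
finger_gap: 0.0345
grip_force: 35.9
```

Run:
```python
from h import *
go(.5075,.2893,-.026,1.3)
```

```text
linear [604.3 139.1   2.3] turn z 7.8 yaw now 9.1 q6 -56.0 -> 28 tilt 0.14 t 23.6 [ 0.4658 -0.3294 -0.0247] gap 0.0345 F 35.9
```

In the tool's units: 605.1 mm / 750 = 0.8068, -106 mm / 750 = -0.1413, 7.8 degrees / 60 = 0.13.

Call:
servo_tool:
  turn:
    - [0,0,0]
    - [0,0,0]
    - [0,0,0]
    - [0,0,0.0167]
    - [0,0,0.0333]
    - [0,0,0.05]
    - [0,0,0.0667]
    - [0,0,0.0833]
    - [0,0,0.1]
    - [0,0,0.1167]
    - [0,0,0.13]
    - [0,0,0.13]
    - [0,0,0.13]
    - [0,0,0.13]
    - [0,0,0.13]
    - [0,0,0.13]
  linear:
    - [0,0,-0.0533]
    - [0,0,-0.1067]
    - [0,0,-0.1413]
    - [0.0667,0.0147,-0.1413]
    - [0.14,0.032,-0.1413]
    - [0.2133,0.048,-0.1413]
    - [0.2867,0.0653,-0.1413]
    - [0.36,0.0813,-0.1413]
    - [0.4333,0.0987,-0.1413]
    - [0.5067,0.1147,-0.1413]
    - [0.58,0.132,-0.1413]
    - [0.6533,0.148,-0.1413]
    - [0.7267,0.1653,-0.1413]
    - [0.7867,0.1787,-0.1413]
    - [0.8068,0.1837,-0.1413]
    - [0.8068,0.1837,-0.1413]
  grip: [0,0,0,0,0,0,0,0,0,0,0,0,0,0,0,0]

```text
clock: 25.6
ee_pos: [0.5066, 0.2892, 0.0818]
tool_rot: [-0.0, 0.699, 0.716, -0.0]
force: [0.2, 0.4, -0.2]
finger_gap: 0.0344
grip_force: 35.9
```

In the tool's units: 108 mm / 750 = 0.144, 104 mm / 750 = 0.1387.

Call:
servo_tool:
  turn:
    - [0,0,0]
    - [0,0,0]
    - [0,0,0]
    - [0,0,0]
    - [0,0,0]
  linear:
    - [0,0,0]
    - [0,0,0.06]
    - [0,0,0.1133]
    - [0,0,0.1387]
    - [0,0,0.144]
  grip: [0,0,0,0,0]

```text
clock: 26.22
ee_pos: [0.5069, 0.2881, -0.0263]
tool_rot: [-0.0, 0.699, 0.715, -0.001]
force: [-5.8, -3.0, 13.9]
finger_gap: 0.0345
grip_force: 37.5
```

Run:
```python
from h import *
go(.5075,.2893,-.026,1.3); print(manip.get_state()["force"])
im,d=manip.read_camera('scene')
cv2.imwrite('pics/g8.png',cv2.resize(im[100:270,320:520,::-1],None,fx=3.5,fy=3.5))
```

```text
linear [ 1.2  0.6 -0.3] turn z -0.1 yaw now 1.2 q6 17.0 -> 28 tilt 0.09 t 26.23 [ 0.5069  0.2881 -0.0263] gap 0.0345 F 37.5
[-5.83785949 -3.04137049 13.85091673]
```

View pics/g8.png

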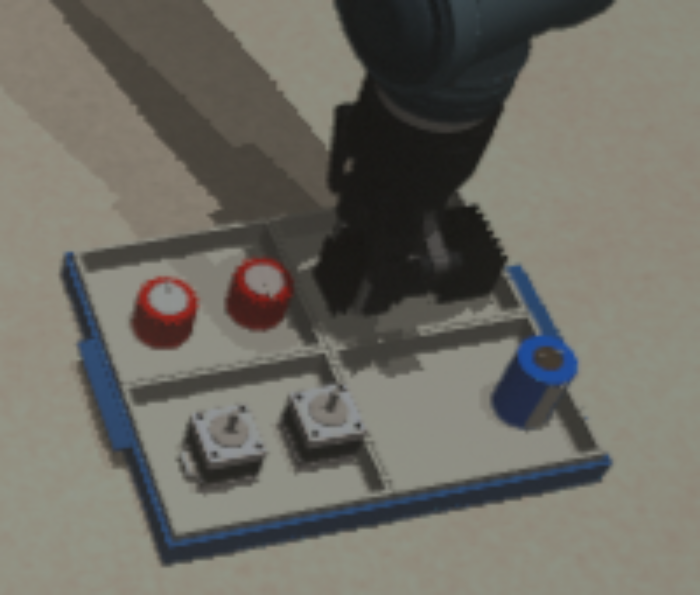

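The heat sink is at about (345,270) in its bin and has just touched the floor (14 N). The knob and motor stand upright. I'll ease up 1 mm, release and go to the capacitor.

Call:
servo_tool:
  turn:
    - [0,0,0]
    - [0,0,0]
    - [0,0,0]
    - [0,0,0]
    - [0,0,0]
    - [0,0,0]
    - [0,0,0]
    - [0,0,0]
    - [0,0,0]
    - [0,0,0]
    - [0,0,0]
    - [0,0,0]
    - [0,0,0]
    - [0,0,0]
    - [0,0,0]
    - [0,0,0]
    - [0,0,0]
    - [0,0,0]
    - [0,0,0]
    - [0,0,0]
  linear:
    - [0,0,-0.0007]
    - [0,0,-0.0007]
    - [0,0,-0.0007]
    - [0,0,-0.0007]
    - [0,0,-0.0333]
    - [0,0,-0.0933]
    - [0,0,-0.144]
    - [-0.0667,0.0067,-0.144]
    - [-0.14,0.0147,-0.144]
    - [-0.2133,0.0227,-0.144]
    - [-0.2867,0.0307,-0.144]
    - [-0.36,0.0373,-0.144]
    - [-0.4333,0.0453,-0.144]
    - [-0.5067,0.0533,-0.144]
    - [-0.58,0.0613,-0.144]
    - [-0.6533,0.068,-0.144]
    - [-0.7267,0.076,-0.144]
    - [-0.8,0.084,-0.144]
    - [-0.8533,0.0905,-0.144]
    - [-0.8623,0.0905,-0.144]
  grip: [0,0.6,0.6,0.6,0.6,0.6,0.6,1,1,1,1,1,1,1,1,1,1,1,1,1]

```text
clock: 28.78
ee_pos: [0.5895, -0.3585, 0.082]
tool_rot: [0.0, 0.7, 0.714, -0.0]
force: [-0.4, -0.1, 0.2]
finger_gap: 0.0857
grip_force: 0.0
```

Run:
```python
from h import *
go(.590,-.3557,-.028,1.3)
im,d=manip.read_camera('scene'); P=cloud('scene',d)
for q in("heatsink","capacitor_black","heatsink_bare","capacitor"):
  for r in manip.regions_of(q,"scene")[:2]: print(q,r["confidence"],r["extent"],np.median(P[r["region"]],0).round(3))
cv2.imwrite('pics/g9.png',cv2.resize(im[100:300,90:510,::-1],None,fx=1.9,fy=1.9))
```

```text
linear [  2.8   0.5 110. ] turn z -0.1 yaw now 1.2 q6 -42.0 -> -32 tilt 0.04 t 28.77 [ 0.5895 -0.3585  0.082 ] gap 0.0857 F 0.0
heatsink 0.92 [408.8, 168.1, 438.5, 189.1] [0.517 0.282 0.039]
heatsink 0.47 [355.2, 199.1, 433.5, 254.5] [0.619 0.198 0.01 ]
capacitor_black 0.62 [246.9, 233.5, 263.9, 259.7] [ 0.62  -0.102  0.047]
heatsink_bare 0.66 [352.2, 200.0, 432.8, 255.9] [0.618 0.194 0.013]
heatsink_bare 0.6 [110.0, 248.1, 137.6, 270.1] [ 0.6   -0.354  0.047]
capacitor 0.83 [111.7, 247.8, 135.7, 271.9] [ 0.601 -0.353  0.047]
```

View pics/g9.png

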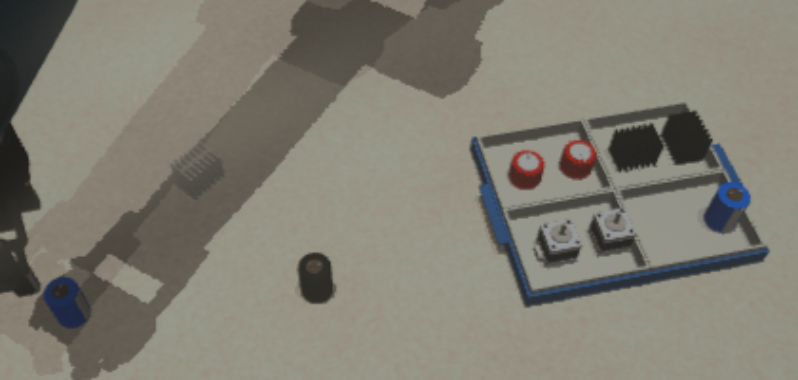

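The heat sink stands upright in its bin at (637,147). The black capacitor and bare heat sink have not moved. Now the capacitor.

In the tool's units: 110 mm / 750 = 0.1467, 1.5 mm / 750 = 0.002.

Call:
servo_tool:
  turn:
    - [0,0,0]
    - [0,0,0]
    - [0,0,0]
    - [0,0,0]
    - [0,0,0]
    - [0,0,0]
    - [0,0,0]
    - [0,0,0]
    - [0,0,0]
    - [0,0,0]
    - [0,0,0]
    - [0,0,0]
  linear:
    - [0.002,0,0]
    - [0.002,0,0.06]
    - [0.002,0,0.1133]
    - [0.002,0,0.14]
    - [0.002,0,0.1467]
    - [0.002,0,0.1467]
    - [0.002,0,0.1467]
    - [0.002,0,0.1467]
    - [0.002,0,0.1467]
    - [0.002,0,0.1467]
    - [0.002,0,0.1467]
    - [0.002,0,0.1333]
  grip: [1,1,1,1,1,1,0,0,0,0,0,0]
  grip_force: 35

```text
clock: 30.52
ee_pos: [0.5886, -0.3536, -0.019]
tool_rot: [-0.001, 0.699, 0.715, -0.0]
force: [0.3, 0.2, -0.7]
finger_gap: 0.0343
grip_force: 34.9
```

Run:
```python
from h import *
go(.6115,.2917,-.0195,1.3)
```

```text
linear [644.6  37.6   1.6] turn z 0.0 yaw now 1.3 q6 -42.0 -> 24 tilt 0.15 t 30.52 [ 0.5886 -0.3536 -0.019 ] gap 0.0343 F 34.9
```

In the tool's units: 645 mm / 750 = 0.86, 105 mm / 750 = 0.14.

Call:
servo_tool:
  turn:
    - [0,0,0]
    - [0,0,0]
    - [0,0,0]
    - [0,0,0]
    - [0,0,0]
    - [0,0,0]
    - [0,0,0]
    - [0,0,0]
    - [0,0,0]
    - [0,0,0]
    - [0,0,0]
    - [0,0,0]
    - [0,0,0]
    - [0,0,0]
    - [0,0,0]
    - [0,0,0]
    - [0,0,0]
  linear:
    - [0,0,-0.0533]
    - [0,0,-0.1067]
    - [0,0,-0.1333]
    - [0.0667,0.004,-0.1333]
    - [0.14,0.008,-0.1333]
    - [0.2133,0.012,-0.1333]
    - [0.2867,0.016,-0.1333]
    - [0.36,0.02,-0.1333]
    - [0.4333,0.024,-0.1333]
    - [0.5067,0.028,-0.1333]
    - [0.58,0.032,-0.1333]
    - [0.6533,0.036,-0.1333]
    - [0.7267,0.0413,-0.1333]
    - [0.8,0.0453,-0.1333]
    - [0.8467,0.0483,-0.1333]
    - [0.86,0.0483,-0.1333]
    - [0.86,0.0483,-0.1333]
  grip: [0,0,0,0,0,0,0,0,0,0,0,0,0,0,0,0,0]

```text
clock: 32.65
ee_pos: [0.6104, 0.291, 0.0812]
tool_rot: [-0.0, 0.699, 0.715, -0.001]
force: [0.0, -1.1, -1.2]
finger_gap: 0.0343
grip_force: 35.0
```

Call:
servo_tool:
  turn:
    - [0,0,0]
    - [0,0,0]
    - [0,0,0]
    - [0,0,0]
    - [0,0,0]
    - [0,0,0]
  linear:
    - [0,0,0]
    - [0,0,0.06]
    - [0,0,0.1093]
    - [0,0,0.1307]
    - [0,0,0.1347]
    - [0,0,0.1353]
  grip: [0,0,0,0,0,0]

```text
clock: 33.4
ee_pos: [0.6123, 0.2913, -0.018]
tool_rot: [0.001, 0.699, 0.715, 0.001]
force: [0.6, 0.0, -0.7]
finger_gap: 0.0342
grip_force: 34.9
```

Run:
```python
from h import *
go(.6115,.2917,-.0195,1.3); print(manip.get_state()["force"])
```

```text
linear [ 0.4 -0.8  1.5] turn z -0.0 yaw now 1.3 q6 15.0 -> 24 tilt 0.14 t 33.4 [ 0.6123  0.2913 -0.018 ] gap 0.0342 F 34.9
[ 0.55659858  0.02200065 -0.6952187 ]
```

In the tool's units: 250 mm / 750 = 0.3333, -200 mm / 750 = -0.2667.

Call:
servo_tool:
  turn:
    - [0,0,0]
    - [0,0,0]
    - [0,0,0]
    - [0,0,0]
    - [0,0,0]
    - [0,0,0]
    - [0,0,0]
    - [0,0,0]
    - [0,0,0]
    - [0,0,0]
    - [0,0,0]
    - [0,0,0]
    - [0,0,0]
  linear:
    - [0,0,0.0007]
    - [0,0,0.0007]
    - [0,0,0.0007]
    - [0,0,0.0007]
    - [0,0,-0.0333]
    - [0,0,-0.0933]
    - [0,0,-0.16]
    - [0.0667,-0.0533,-0.1733]
    - [0.1333,-0.1067,-0.1867]
    - [0.2,-0.16,-0.1867]
    - [0.2667,-0.2133,-0.1867]
    - [0.3333,-0.2667,-0.1867]
    - [0.3333,-0.2667,-0.1867]
  grip: [0,0.6,0.6,0.6,0.6,0.6,0.6,0.6,0.6,0.6,0.6,0.6,0.6]

```text
clock: 35.02
ee_pos: [0.4024, 0.5392, 0.1205]
tool_rot: [-0.0, 0.697, 0.717, 0.0]
force: [1.1, -0.2, -0.2]
finger_gap: 0.0511
grip_force: 0.0
```

Run:
```python
from h import *
im,d=manip.read_camera('scene'); P=cloud('scene',d)
for q in("motor","knob","heatsink","capacitor_black","heatsink_bare","capacitor"):
  for r in manip.regions_of(q,"scene")[:2]: print(q,r["confidence"],r["extent"],np.median(P[r["region"]],0).round(3))
cv2.imwrite('pics/g10.png',cv2.resize(im[100:300,90:510,::-1],None,fx=1.9,fy=1.9))
```

```text
motor 0.67 [371.4, 216.1, 395.5, 241.0] [0.624 0.156 0.042]
knob 0.58 [357.0, 179.2, 375.9, 201.5] [0.519 0.154 0.033]
heatsink 0.94 [411.3, 167.8, 437.9, 190.1] [0.517 0.283 0.038]
capacitor_black 0.87 [249.0, 234.3, 264.5, 259.9] [ 0.621 -0.102  0.048]
heatsink_bare 0.76 [178.1, 175.4, 209.7, 207.0] [ 0.447 -0.212  0.031]
heatsink_bare 0.5 [375.1, 215.2, 396.0, 240.9] [0.625 0.156 0.041]
capacitor 0.72 [430.9, 201.0, 454.8, 225.3] [0.62  0.282 0.05 ]
```

View pics/g10.png

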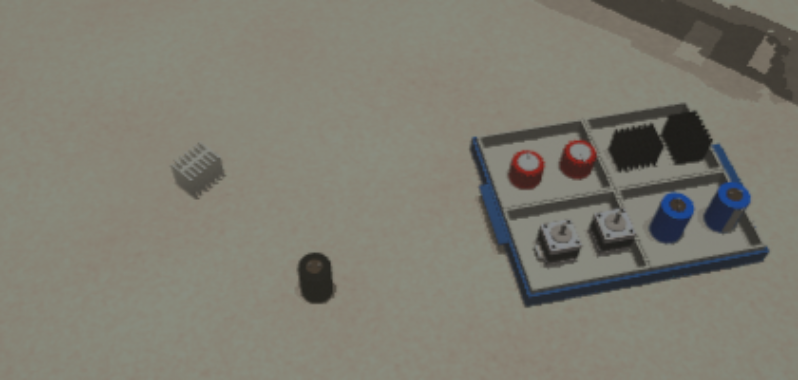

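All four parts stand upright in their own bins: knob (527,168), motor (560,238), heat sink (637,147) and capacitor (672,217). The bare heat sink (198,170) and black capacitor (316,278) have not moved.

```bash
python3 -c "
from bench import manip
print(manip.job_done())"
```

```text
the job is handed in; nothing more can be done
None
```

The motor, blue capacitor, black heat sink and red knob stand upright in their own kinds' bins, the black capacitor and bare heat sink show no measurable shift, and the job is handed in at about 35 of the 99 s; the first grasp attempts on the motor missed because the reported tool height reads about 38 mm low, which I corrected for, and handing in returned no verdict.

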